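# Set up the work-list screen and hold it upright

### The arm

A 6-joint arm with a two-finger parallel gripper is mounted at the origin on the work surface. World frame = base frame: x ahead of the robot, y to its left, z up, the work surface at z = 0. Lengths are in m, angles in degrees, forces in N, time in s.
With the tool pointing down it reaches from about 0.35 to 0.725 m from the base axis. Payload 4.3 kg.
Tool frame: the origin (TCP) lies at the very end of the fingers, on their centre line; the grasp point (between the pads) lies tcp_to_grasp behind it (tcp_to_grasp is the distance from the TCP to the grasp point, in m); x points along the fingers, y is the direction in which the jaws open and shut, and the axes are right-handed (so a half turn about x gives the same grasp; the last joint's range is limited). The gripper opens to 85 mm and grips with 20 to 120 N. Pads are 22 mm wide; open, the fingers measure 114 mm over their backs; the gripper's body (76 mm by 85 mm) begins 54 mm behind the grasp point. The pads swing forward as they close: fully open they stand 13 mm farther back than shut.
Start: joints at [-72.783, 21.618, 4.641, 73.018, 0, 83.68], TCP at [0.23, -0.527, 0.204] pointing down, gripper open.
Joint ranges: [-156.06, 156.06], [-48.1, 94.91], [-58.44, 69.94], [-101.28, 121.22], [-78.64, 73.56], [-180, 180]. Speed limits (degrees/s): [147.25, 147.25, 180, 180, 180, 180].

### API

Orientations are given as a 3x3 rotation matrix whose columns are the frame's x, y, z axes.
In Python, from workcell import state, capture, calibration, job_done, tcp_to_grasp gives the robot as it stands. The module is installed in compiled form; this text tells all that it offers.
- The arm moves only by the tool carry_out, never from a script. Its argument "plan" is text: rows parted by semicolons, each of 7 numbers parted by spaces: the shift along the tool's x, y, z in mm, then the turn, a rotation vector about the tool's x, y, z in degrees, then the finger opening in mm, from 0 to 85.4. In form: dx dy dz ax ay az claw; .... A call has 1 to 8 rows; each row is the pose to reach, as a shift and turn from the pose commanded when the call began, along the tool's axes at that moment; what a row does not reach only later rows make up. A row lasts 1/10 s, in which the tool goes at most 50 mm and 8.59 degrees, less where a joint would pass 70% of its speed; a pose out of reach is approached as far as the arm can. A call with a gripper value outside its range is refused whole. The fingers move at their own pace and stop on an object; the grip force is fixed at half the most. Time passes only in rows, so rows that repeat a pose let the fingers close. It gives the time, the measured TCP pose, the force and the opening at its end, in the units of the state.
- state(): the state, without advancing time (a new reading comes with each control period).
- capture(name): name is "side" or "top"; returns the picture (480x640x3 uint8, blue, green, red); there is no depth.
- calibration(name): a dict with "vertical_fov" (degrees; the focal length in pixels is half the picture's height over the tangent of half this angle, whatever the lens; pixels are square), "cx", "cy" (the principal point, pixels), "view" (4x4, takes a point from world to camera coordinates). Camera axes: x right, y down, z forward; pixel columns grow to the right and rows downward; lengths in m; the calibration is good to about 2 mm. A picture is of the moment at which its call begins. calibration takes no time and is no camera call.
- job_done(): hands the job in, once; it reports no verdict.
The state is a dict: "time_s": time; "joint_positions": joint angles; "qd": joint speeds; "joint_torque": joint torques, N m; "ee_pos": TCP position; "eef_rot": TCP orientation; "contact_force": force on the tool from outside, world axes, zero at the start; "wrist_torque": the same for the moment, N m; "gripper_width": finger opening in m.
Only numpy, scipy, OpenCV 4.12 (cv2) and the standard library are available. Lean on these libraries where they do the work, as an engineer would, in place of code of your own. Each camera call takes 0.05 s, during which the arm holds its last target. There are 200 camera calls.

### The job

Slide the work-list screen along its bench rail until the carriage is fully home against the end stop, then flip the prop leg on the back of the screen down over centre until it is fully open. The tilt hinge is slack, so then grip the screen by its top edge, bring it upright and keep holding it there while I tighten the hinge clamp: finish while still gripping it, do not let go. Leave the other things on the bench where they are.

Things in the scene. Friction and masses are not known exactly. Their poses are not given: they have to be found in the camera images.
- rail: Aluminium rail, 44 wide, 22 high, 400 long, screwed to the bench. Origin: centre of its underside on the bench. Its y axis runs along the rail towards the end stop; x points to the back side of the screen, away from the robot; z up. The carriage slides to +y. Its yaw and place vary.
- end_stop (a point): Centre of the face that meets the carriage on the end stop, a dark steel block (62 x 24, 48 high) clamped on the +y end of the rail; 138 along y and 34 up from the rail's origin.
- carriage (a joint): Slide of the carriage, in m: 0 at the far (-y) end of its travel, 0.18 fully home against the end stop. It starts between 0 and 0.08. Stiff slide: about 2 N of friction, stays where it is left. The carriage may be moved by pushing the side edge of the screen near its top, or by gripping the screen's top edge.
- carriage_centre (a point): Point of the carriage (aluminium block 86 x 116, 36 high, with two hinge cheeks up to 82 high) on the axis of the tilt hinge, 62 above the bench, in the middle of the carriage's length; the tilt axis runs through it along the rail.
- screen: Flat screen, housing 240 wide (y), 16 thick (x from -8 to +8), from 14 to 177 above the tilt axis (z). Origin: middle of the tilt axis, 62 above the bench. Face looks to its -x (towards the robot), z runs up the housing, y along the rail. Mass about 0.9 kg. The hinge is slack: the screen starts leaning 0.26 rad forward (top towards -x) on its front bumpers; past upright it falls back, on to the foot of the leg at about 0.17 rad if the leg is down, else much farther.
- screen_top (a point): Middle of the screen's top edge, 177 up the housing from the tilt axis; z up the housing. 16 thick there.
- leg (a joint): Hinge of the prop leg on the back of the screen, in rad: 0 stowed straight up the back, 2.35 fully open (down). Its over-centre spring pulls it back to 0 below 0.95 and snaps it on to 2.35 by itself beyond that; about 0.5 N at the foot starts it moving. It opens backwards (+x of the screen) and down. Its pivot lies 68 up the housing from the tilt axis and 20 behind the middle of the housing (8 + 12), axis along y.
- leg_foot (a point): Centre of the leg's foot: a rubber bar 16 in diameter and 64 long, along y, 145 from the leg's pivot. Stowed, it stands 36 above the screen's top edge (centre to edge) and can be pushed backwards from in front, just above the top edge.
- tube_rack: Bystander: steel tube rack 112 x 290, 121 high with its tubes, behind the rail. Origin: centre of its underside.
- scanner: Bystander: hand scanner lying flat, 200 long, 56 wide, 38 high. Origin under its middle.
- label_roll: Bystander: roll of labels, 84 in diameter, 56 high, behind the rail. Origin: centre of its underside.
- spray_bottle: Bystander: white bottle, 62 in diameter, 155 high, beyond the end stop. Origin: centre of its underside.
- mouse: Bystander: computer mouse, 104 x 60, 26 high. Origin: centre of its underside.
- glove_box: Bystander: carton of gloves, 240 x 125, 82 high. Origin: centre of its underside.
- specimen_pot: Bystander: capped pot, 56 in diameter, 70 high. Origin: centre of its underside.

How it is judged:
By the outcome, as a careful person would: the job done as asked, in the order asked, and still so for the second after the job is handed in, while the arm keeps its last pose, push and grip.
It also fails if it takes over 64 s, if anything falls off the work surface, if the arm or the gripper's body presses on something with over 40 N, if the wrist force passes 120 N, or if a joint passes its speed limit or range.

## Working session

There is one attempt and no reset: what is moved stays moved. The work goes in short steps, Python scripts to look and compute and a tool call to move; the robot and the scene stay as the last step left them, time stands still between calls to the robot, and variables do not carry over. Pictures are saved under pics/ and viewed, about 8 in all and at most 12, crops included, and the job is handed in when it is done.

Besides the shell and the picture viewer there is one more tool, called after "Emit:" in YAML: its name, and indented under it one key for each argument. carry_out: Moves the arm, as the interface text tells. Its arguments: {"type":"object","properties":{"plan":{"type":"string"}},"required":["plan"]}

```bash
mkdir -p pics; python3 - <<'E'
from workcell import *
import cv2,numpy as np
np.set_printoptions(precision=4,suppress=True)
for n in("side","top"):
    cv2.imwrite(f"pics/{n}0.png",capture(n)); c=calibration(n); print(n,c)
s=state();print(s, tcp_to_grasp)
E
```

```text
side {'vertical_fov': 47.446680655630686, 'cx': 310.4439995317372, 'cy': 243.19117216885027, 'view': array([[-0.9977,  0.0673, -0.0069,  0.6014],
       [ 0.0541,  0.7313, -0.6799,  0.1309],
       [-0.0407, -0.6787, -0.7332,  1.2576],
       [ 0.    ,  0.    ,  0.    ,  1.    ]])}
top {'vertical_fov': 46.31982355540437, 'cx': 319.32879458375464, 'cy': 244.80214530129643, 'view': array([[-0.0032, -1.    ,  0.0081, -0.1086],
       [-0.9897,  0.002 , -0.1433,  0.6022],
       [ 0.1433, -0.0085, -0.9896,  1.4703],
       [ 0.    ,  0.    ,  0.    ,  1.    ]])}
{'time_s': 0.1, 'joint_positions': array([-72.7832,  21.6567,   4.571 ,  73.0186,  -0.0003,  83.6804]), 'qd': array([-0.0403, -0.1439,  0.0897,  0.0852, -0.0946,  0.0526]), 'joint_torque': array([  0.0015, -46.4695,  27.0582,   0.0119,  -0.0001,  -0.    ]), 'ee_pos': array([ 0.2294, -0.5266,  0.2029]), 'eef_rot': array([[-0.0005,  0.3993, -0.9168],
       [ 0.0017, -0.9168, -0.3993],
       [-1.    , -0.0018, -0.0002]]), 'contact_force': array([ 0.0691, -0.0893,  0.0032]), 'wrist_torque': array([0.0135, 0.0404, 0.0122]), 'gripper_width': 0.08549455375570703} 0.0187
```

View pics/side0.png

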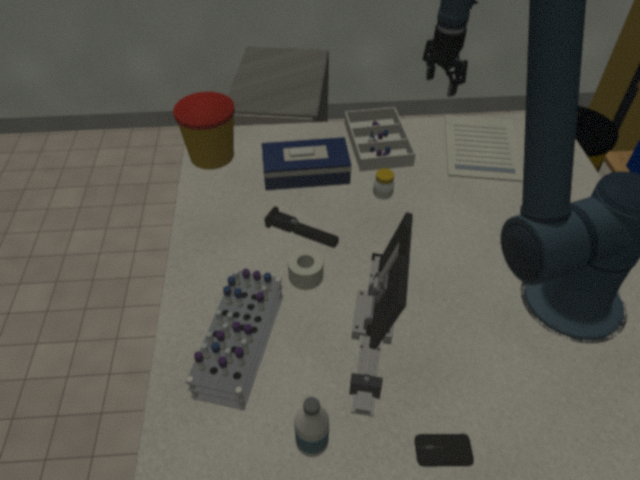

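View pics/top0.png

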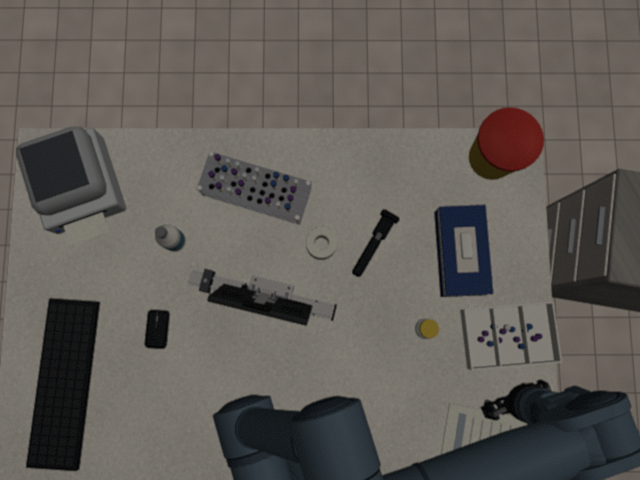

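The side view shows the screen at about (390,280), the end stop at (366,384), the bottle at (312,425) and the mouse at (444,449). In the top view the rail runs from (335,312) to (190,280), with the end stop at (207,281). I'll zoom in to get exact corners.

```bash
python3 - <<'E'
import cv2,numpy as np
a=cv2.imread("pics/top0.png")[255:335,175:350];b=cv2.imread("pics/side0.png")[200:420,330:430]
a=cv2.resize(a,None,fx=4.5,fy=4.5,interpolation=cv2.INTER_CUBIC);b=cv2.resize(b,None,fx=2.7,fy=2.7,interpolation=cv2.INTER_CUBIC)
f=lambda i:np.clip(255*(i/255.)**0.6,0,255).astype('uint8')
cv2.imwrite("pics/c1.png",f(a));
b=cv2.rotate(b,cv2.ROTATE_90_COUNTERCLOCKWISE)
cv2.imwrite("pics/c2.png",f(b));print(a.shape,b.shape)
o=np.zeros((a.shape[0]+b.shape[0]-30,800,3),'uint8');o[:a.shape[0],:a.shape[1]]=f(a)
o=np.zeros((600,800,3),'uint8');h=min(600-a.shape[0],b.shape[0]);o[:a.shape[0],:a.shape[1]]=f(a);o[a.shape[0]:a.shape[0]+h,:b.shape[1]]=f(b)[:h]
cv2.imwrite("pics/c.png",o)
E
```

```text
(360, 788, 3) (270, 594, 3)
```

View pics/c.png

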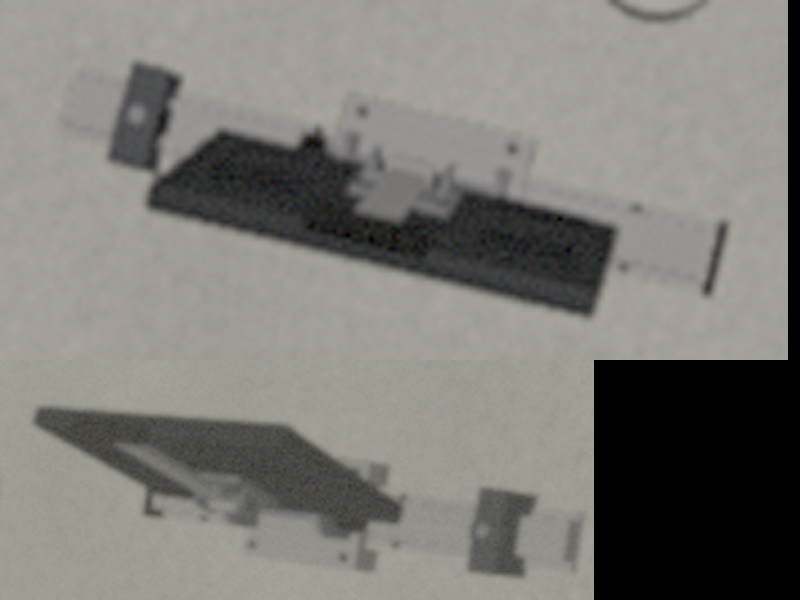

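```bash
cat > h.py <<'E'
import numpy as np,cv2
from scipy.optimize import least_squares
from scipy.spatial.transform import Rotation as R
from workcell import *
np.set_printoptions(precision=4,suppress=True)
def proj(n,P):
    c=calibration(n);f=240/np.tan(np.radians(c["vertical_fov"]/2))
    q=np.asarray(P)@c["view"][:3,:3].T+c["view"][:3,3]
    return q[...,:2]/q[...,2:]*f+[c["cx"],c["cy"]]
def rail(p,q):  # rail frame (m) -> world ; q=x,y,yaw
    return R.from_euler('z',q[2]).apply(p)+[q[0],q[1],0]
def scr(p,s,th): # screen -> rail frame; th lean forward
    return R.from_euler('y',-th).apply(p)+[0,-.1+s,.062]
E
cat > fit.py <<'E'
from h import *
T=lambda u,v:((u+.5)/4.5-.5+175,(v+.5)/4.5-.5+255)
S=lambda u,v:(330+(269-(v-360))/2.7,200+u/2.7)
obs=[("top",'r',(31,162,48),T(137,62)),("top",'r',(31,138,48),T(181,75)),("top",'r',(-31,138,48),T(155,170)),("top",'r',(-31,162,48),T(110,160)),
("top",'r',(22,-200,22),T(727,222)),("top",'r',(-22,-200,22),T(708,295)),
("top",'s',(-8,120,177),T(150,207)),("top",'s',(-8,-120,177),T(590,315)),("top",'s',(8,120,14),T(225,130)),("top",'s',(8,-120,14),T(615,228)),
("top",'c',(43,58,36),T(345,92)),("top",'c',(43,-58,36),T(535,140)),
("side",'s',(8,120,177),S(290,427)),("side",'s',(8,120,14),S(395,520)),("side",'s',(0,-120,177),S(35,410)),("side",'c',(43,58,36),S(355,570)),("side",'c',(43,-58,36),S(245,552))]
def model(q):
    o=[]
    for n,k,p,z in obs:
        p=np.array(p)/1e3
        if k=='s':p=scr(p,q[3],.26)
        if k=='c':p=p+[0,-.1+q[3],0]
        o.append(proj(n,rail(p,q))-z)
    return np.array(o)
r=least_squares(lambda q:model(q).ravel(),[.5,.1,-.2,.04],loss='soft_l1')
q=r.x;print(q);
for a,e in zip(obs,model(q)):print(a[:3],e.round(1))
for nm,p in dict(top=(0,0,177),foot=(20,0,213),ytop=(0,-120,160)).items():print(nm,rail(scr(np.array(p)/1e3,q[3],.26),q))
E
python3 fit.py
```

```text
[ 0.4684  0.0444 -0.243   0.082 ]
('top', 'r', (31, 162, 48)) [0.4 0.3]
('top', 'r', (31, 138, 48)) [-0.7 -0.4]
('top', 'r', (-31, 138, 48)) [-1.1  1.1]
('top', 'r', (-31, 162, 48)) [0.2 1.1]
('top', 'r', (22, -200, 22)) [-0.1  0.8]
('top', 'r', (-22, -200, 22)) [0.3 0.6]
('top', 's', (-8, 120, 177)) [-2.4  1.3]
('top', 's', (-8, -120, 177)) [0.1 2.1]
('top', 's', (8, 120, 14)) [-1.9 -0.5]
('top', 's', (8, -120, 14)) [ 0.8 -0.3]
('top', 'c', (43, 58, 36)) [0.  0.6]
('top', 'c', (43, -58, 36)) [-0.3  0.2]
('side', 's', (8, 120, 177)) [-6.6 -3.4]
('side', 's', (8, 120, 14)) [-2.1  2.3]
('side', 's', (0, -120, 177)) [-1.4 -0.8]
('side', 'c', (43, 58, 36)) [-0.2  0.1]
('side', 'c', (43, -58, 36)) [-0.5 -1.7]
top [0.4199 0.0379 0.2331]
foot [0.4297 0.0354 0.273 ]
ytop [ 0.3952 -0.0797  0.2166]
```

```bash
cat >> h.py <<'E'
Q=[.4684,.0444,-.243]; S0=.082
def row(p_rail_mm,tilt=0):
    """relative move from now to TCP at rail-frame point (mm), fingers down, tilted fwd by tilt rad (screen lean)"""
    s=state();M=s["eef_rot"];U,_,V=np.linalg.svd(M);M=U@V
    rz=R.from_euler('z',Q[2]).as_matrix()
    T=np.array([[0,1,0],[0,0,-1],[-1,0,0]],float)   # x down, y=rail x, z=-rail y
    T=rz@R.from_euler('y',-tilt).as_matrix()@T
    d=M.T@(rail(np.array(p_rail_mm)/1e3,Q)-s["ee_pos"])*1e3
    return np.r_[d,R.from_matrix(M.T@T).as_rotvec(degrees=True)].round(1)
def where():
    s=state();p=R.from_euler('z',-Q[2]).apply(s["ee_pos"]-[Q[0],Q[1],0])*1e3
    f=R.from_euler('z',-Q[2]).apply(s["contact_force"])
    return "t %.1f rail pos %s force %s w %.1f"%(s["time_s"],p.round(1),f.round(1),s["gripper_width"]*1e3)
E
python3 -c "
from h import *
print(where(),row([-36,-184,197]),rail(np.array([-36,-184,197])/1e3,Q))"
```

```text
t 0.1 rail pos [ -94.6 -611.7  202.9] force [ 0.1 -0.1  0. ] w 85.5 [   6.5 -303.9 -306.6  -52.5   -0.1    0.1] [ 0.3892 -0.1255  0.197 ]
```

Emit:
carry_out:
  plan: "0 -152 -153 -26 0 0 0;0 -152 -153 -26 0 0 0;0 -152 -153 -26 0 0 0;0 -152 -153 -26 0 0 0;0 -152 -153 -26 0 0 0;0 -200 -200 -45 0 0 0;0 -230 -230 -52.5 0 0 0;0 -260 -260 -52.5 0 0 0"

```text
time_s: 0.9
ee_pos: [0.3637, -0.1857, 0.2035]
eef_rot: [[0.0, 0.968, -0.249], [-0.0, -0.249, -0.968], [-1.0, 0.0, 0.0]]
contact_force: [1.2, 0.2, -0.5]
gripper_width: -0.0001
```

```bash
python3 -c "
from h import *
print(where(),row([-36,-184,197]))"
```

```text
t 0.9 rail pos [ -46.3 -248.5  203.5] force [ 1.1  0.5 -0.5] w -0.1 [  6.5   9.7 -64.6  -0.5   0.   -0. ]
```

Emit:
carry_out:
  plan: "7 10 -40 0 0 0 0;7 10 -65 0 0 0 0;7 10 -65 0 0 0 0"

```text
time_s: 1.2
ee_pos: [0.3898, -0.1242, 0.1963]
eef_rot: [[-0.001, 0.968, -0.249], [0.001, -0.249, -0.968], [-1.0, -0.001, -0.001]]
contact_force: [0.3, -0.4, 0.7]
gripper_width: 0.0001
```

```bash
python3 -c "
from h import *
a=capture('top')[225:345,160:340];b=capture('side')[190:420,320:440]
a=cv2.resize(a,None,fx=2.4,fy=2.4,interpolation=3);b=cv2.resize(b,None,fx=2.6,fy=2.6,interpolation=3)
o=np.zeros((598,a.shape[1]+b.shape[1],3),'uint8');o[:a.shape[0],:a.shape[1]]=a;o[:b.shape[0],a.shape[1]:]=b
cv2.imwrite('pics/d.png',255*(o/255.)**.6)
print(where(),row([-36,-184,197]))"
```

```text
t 1.3 rail pos [ -35.3 -185.1  196.6] force [ 0.4 -0.3 -0.2] w 0.0 [-0.5 -0.7 -1.1 -0.7  0.   0. ][ WARN:0@3.559] global loadsave.cpp:1063 imwrite_ Unsupported depth image for selected encoder is fallbacked to CV_8U.
```

View pics/d.png

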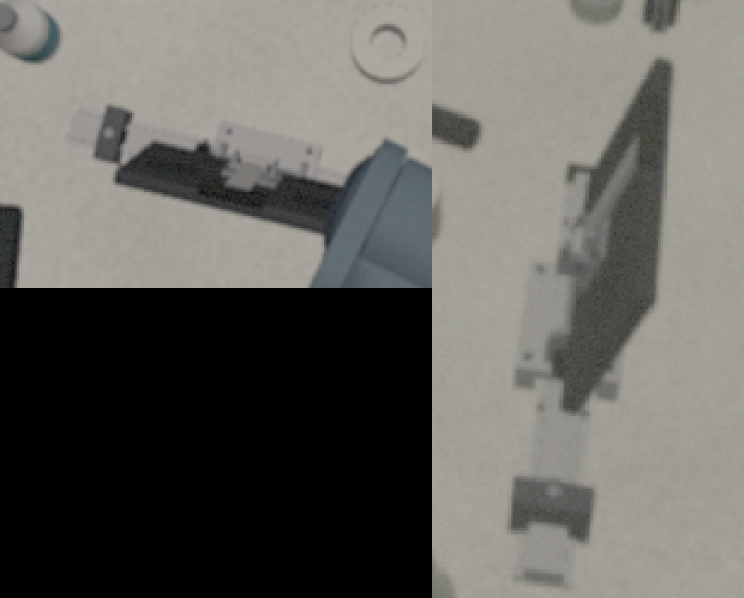

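The side crop shows the fingertips at (660,10), in line with the screen's edge at (662,62), so I can push.

Emit:
carry_out:
  plan: "0 0 -15 0 0 0 0;0 0 -30 0 0 0 0;0 0 -38 0 0 0 0;0 0 -46 0 0 0 0;0 0 -56 0 0 0 0;0 0 -68 0 0 0 0;0 0 -80 0 0 0 0;0 0 -92 0 0 0 0"

```text
time_s: 2.1
ee_pos: [0.4128, -0.0365, 0.1967]
eef_rot: [[-0.0, 0.967, -0.253], [-0.0, -0.253, -0.967], [-1.0, -0.0, 0.0]]
contact_force: [-2.6, -2.3, 1.1]
gripper_width: -0.0003
```

```bash
python3 -c "
from h import *
print(where())"
```

```text
t 2.1 rail pos [-34.5 -91.9 196.7] force [-1.9 -2.9  1.1] w -0.3
```

Emit:
carry_out:
  plan: "0 0 -8 0 0 0 0;0 0 -16 0 0 0 0;0 0 -23 0 0 0 0;0 0 -29 0 0 0 0;0 0 -33 0 0 0 0;0 0 -36 0 0 0 0;0 0 -38 0 0 0 0;0 0 -38 0 0 0 0"

```text
time_s: 2.9
ee_pos: [0.4228, -0.0004, 0.1967]
eef_rot: [[0.001, 0.967, -0.253], [0.001, -0.253, -0.967], [-1.0, 0.0, -0.001]]
contact_force: [0.1, -0.3, 0.4]
gripper_width: -0.0001
```

```bash
python3 -c "
from h import *
print(where())"
```

```text
t 2.9 rail pos [-33.4 -54.4 196.7] force [ 0.2 -0.2  0.4] w -0.1
```

Emit:
carry_out:
  plan: "0 0 -1 0 0 0 0;0 0 -2 0 0 0 0;0 0 -3 0 0 0 0;0 0 -4 0 0 0 0;0 0 -4 0 0 0 0"

```text
time_s: 3.4
ee_pos: [0.4237, 0.0032, 0.1967]
eef_rot: [[0.0, 0.967, -0.253], [0.0, -0.253, -0.967], [-1.0, 0.0, -0.0]]
contact_force: [-1.3, -0.9, 0.6]
gripper_width: 0.0003
```

Emit:
carry_out:
  plan: "0 0 -1 0 0 0 0;0 0 -2 0 0 0 0;0 0 -3 0 0 0 0;0 0 -4 0 0 0 0"

```text
time_s: 3.8
ee_pos: [0.4247, 0.007, 0.1967]
eef_rot: [[0.0, 0.967, -0.253], [-0.0, -0.253, -0.967], [-1.0, 0.0, 0.0]]
contact_force: [0.5, -2.9, 0.1]
gripper_width: -0.0002
```

```bash
python3 -c "
from h import *
print(where())"
```

```text
t 3.8 rail pos [-33.5 -46.8 196.7] force [ 1.2 -2.7  0.1] w -0.2
```

Emit:
carry_out:
  plan: "0 0 -1 0 0 0 0;0 0 -2 0 0 0 0;0 0 -3 0 0 0 0"

```text
time_s: 4.1
ee_pos: [0.4249, 0.0081, 0.1968]
eef_rot: [[-0.001, 0.967, -0.254], [-0.005, -0.254, -0.967], [-1.0, 0.0, 0.005]]
contact_force: [-3.2, -9.5, 2.0]
gripper_width: -0.0
```

Emit:
carry_out:
  plan: "0 0 -1 0 0 0 0;0 0 -2 0 0 0 0;0 0 -3 0 0 0 0"

```text
time_s: 4.4
ee_pos: [0.425, 0.0083, 0.197]
eef_rot: [[-0.002, 0.967, -0.255], [-0.011, -0.255, -0.967], [-1.0, 0.001, 0.011]]
contact_force: [-5.1, -17.2, 4.4]
gripper_width: -0.0
```

Emit:
carry_out:
  plan: "0 0 -1 0 0 0 0;0 0 -2 0 0 0 0;0 0 -3 0 0 0 0"

```text
time_s: 4.7
ee_pos: [0.425, 0.0085, 0.1971]
eef_rot: [[-0.004, 0.967, -0.256], [-0.018, -0.256, -0.966], [-1.0, 0.001, 0.018]]
contact_force: [-7.5, -25.6, 5.6]
gripper_width: 0.0002
```

It hit the stop: the force rose to 25 N with no further motion. I'll back off and work out the leg path.

Emit:
carry_out:
  plan: "0 0 20 0 0 0 0;0 0 50 0 0 0 0;-40 0 50 0 0 0 0;-80 0 50 0 0 0 0;-80 0 50 0 0 0 0"

```text
time_s: 5.2
ee_pos: [0.417, -0.0328, 0.2815]
eef_rot: [[0.009, 0.967, -0.254], [-0.0, -0.254, -0.967], [-1.0, 0.009, -0.002]]
contact_force: [0.8, 0.1, 0.6]
gripper_width: -0.0003
```

```bash
python3 - <<'E'
from h import *
print(where())
for ph,r,h in [(-.3,128,8),(0,128,8),(.3,125,8),(.6,122,8),(.8,120,8),(.95,118,8),(1.1,116,8),(1.25,112,8)]:
    p=np.array([20+r*np.sin(ph)-h*np.cos(ph),0,68+r*np.cos(ph)+h*np.sin(ph)])
    w=scr(p/1e3,.18,.26)*1e3-[14.5,0,0];print(ph,p.round(),w.round())
print(row([-100,80,270]))
a=capture('top')[215:345,160:340];b=capture('side')[190:420,320:440]
a=cv2.resize(a,None,fx=2.6,fy=2.6,interpolation=3);b=cv2.resize(b,None,fx=2.6,fy=2.6,interpolation=3)
o=np.zeros((598,a.shape[1]+b.shape[1],3),'uint8');o[:a.shape[0],:a.shape[1]]=a;o[:b.shape[0],a.shape[1]:]=b
cv2.imwrite('pics/e.png',(255*(o/255.)**.6).astype('uint8'))
E
```

```text
t 5.2 rail pos [-31.4 -87.3 281.5] force [0.8 0.3 0.6] w -0.3
-0.3 [-25.   0. 188.] [-87.  80. 237.]
0 [ 12.   0. 196.] [-53.  80. 254.]
0.3 [ 49.   0. 190.] [-16.  80. 258.]
0.6 [ 82.   0. 173.] [ 20.  80. 251.]
0.8 [101.   0. 157.] [ 42.  80. 240.]
0.95 [111.   0. 143.] [ 56.  80. 229.]
1.1 [120.   0. 128.] [ 68.  80. 216.]
1.25 [124.   0. 111.] [ 77.  80. 201.]
[  11.2  -71.  -166.3   -0.8   -0.1   -0.5]
```

View pics/e.png

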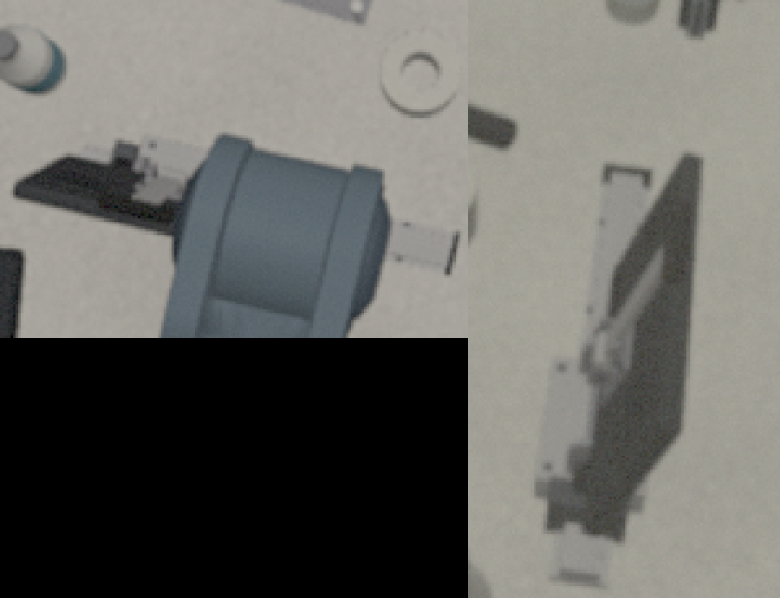

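The carriage is against the stop at about (585,510). I'll check where the model puts the leg pivot and foot in this crop.

```bash
python3 - <<'E'
from h import *
for th in(.26,.0):
  for n,p in dict(pivot=(20,0,68),foot=(20,0,213),footL=(20,-32,213),top=(8,0,177),tyR=(8,120,177),tyL=(8,-120,177),b=(8,120,14)).items():
    u=proj("side",rail(scr(np.array(p)/1e3,.18,th),Q));print(th,n,((u-[320,190])*2.6+[468,0]).round())
E
```

```text
0.26 pivot [605. 348.]
0.26 foot [676. 236.]
0.26 footL [679. 200.]
0.26 top [674. 271.]
0.26 tyR [661. 420.]
0.26 tyL [684. 145.]
0.26 b [579. 529.]
0.0 pivot [580. 346.]
0.0 foot [594. 223.]
0.0 footL [599. 188.]
0.0 top [608. 259.]
0.0 tyR [589. 406.]
0.0 tyL [623. 133.]
0.0 b [574. 529.]
```

Emit:
carry_out:
  plan: "11 -45 0 0 0 0 0;11 -71 -40 0 0 0 0;11 -71 -85 0 0 0 0;11 -71 -130 0 0 0 0;11 -71 -166 0 0 0 0;11 -71 -166 0 0 0 0"

```text
time_s: 5.9
ee_pos: [0.3871, 0.1496, 0.2639]
eef_rot: [[-0.003, 0.969, -0.247], [0.002, -0.247, -0.969], [-1.0, -0.003, -0.001]]
contact_force: [-0.8, 0.1, 0.2]
gripper_width: -0.0
```

```bash
python3 - <<'E'
from h import *
print(where())
for p in [(-75,254),(-53,255),(-35,257),(-16,257),(2,255),(20,250),(42,239),(56,228),(68,215),(76,202)]:print(p,row([p[0],80,p[1]]))
E
```

```text
t 5.9 rail pos [-104.2   82.5  263.9] force [-0.8 -0.1  0.2] w -0.0
(-75, 254) [ 9.8 29.3  2.3 -0.4 -0.1  0.2]
(-53, 255) [ 8.8 51.3  2.2 -0.4 -0.1  0.2]
(-35, 257) [ 6.7 69.2  2.  -0.4 -0.1  0.2]
(-16, 257) [ 6.7 88.2  1.9 -0.4 -0.1  0.2]
(2, 255) [  8.6 106.3   1.8  -0.4  -0.1   0.2]
(20, 250) [ 13.6 124.3   1.6  -0.4  -0.1   0.2]
(42, 239) [ 24.5 146.3   1.5  -0.4  -0.1   0.2]
(56, 228) [ 35.5 160.3   1.4  -0.4  -0.1   0.2]
(68, 215) [ 48.4 172.4   1.3  -0.4  -0.1   0.2]
(76, 202) [ 61.4 180.4   1.3  -0.4  -0.1   0.2]
```

Emit:
carry_out:
  plan: "9 20 2 0 0 0 0;9 35 2 0 0 0 0;9 45 2 0 0 0 0;9 52 2 0 0 0 0;8 60 2 0 0 0 0;7 68 2 0 0 0 0;7 76 2 0 0 0 0;7 80 2 0 0 0 0"

```text
time_s: 6.7
ee_pos: [0.4653, 0.1234, 0.2588]
eef_rot: [[0.001, 0.967, -0.254], [-0.0, -0.254, -0.967], [-1.0, 0.001, -0.0]]
contact_force: [-0.6, -0.2, -0.9]
gripper_width: -0.0003
```

```bash
python3 - <<'E'
from h import *
print(where())
for p in [(-16,257),(2,255),(20,250),(42,239),(56,228),(68,215),(76,202)]:print(p,row([p[0],80,p[1]]))
b=capture('side')[190:440,270:470]
cv2.imwrite('pics/f.png',(255*(cv2.resize(b,None,fx=2.4,fy=2.4,interpolation=3)/255.)**.6).astype('uint8'))
E
```

```text
t 6.7 rail pos [-22.   76.  258.8] force [-0.5 -0.4 -0.9] w -0.3
(-16, 257) [ 1.8  6.  -4.1 -0.8 -0.  -0. ]
(2, 255) [ 3.8 24.  -4.4 -0.8 -0.  -0. ]
(20, 250) [ 8.8 42.  -4.6 -0.8 -0.  -0. ]
(42, 239) [19.8 64.  -4.9 -0.8 -0.  -0. ]
(56, 228) [30.8 77.9 -5.1 -0.8 -0.  -0. ]
(68, 215) [43.9 89.9 -5.3 -0.8 -0.  -0. ]
(76, 202) [56.9 97.9 -5.4 -0.8 -0.  -0. ]
```

View pics/f.png

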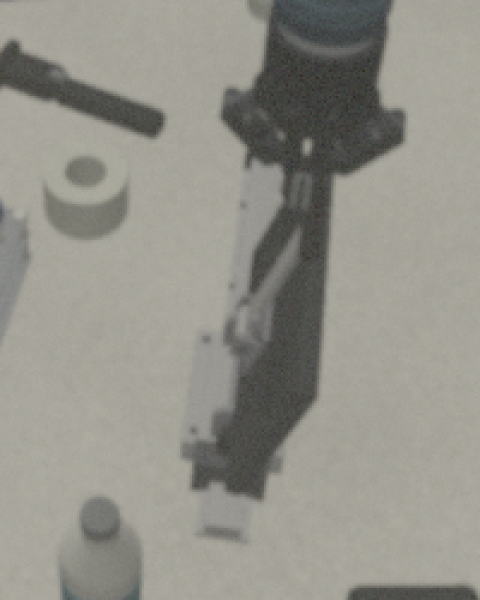

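```bash
python3 - <<'E'
from h import *
c=lambda p:((proj("side",p)-[270,190])*2.4).round()
print("tcp",c(state()["ee_pos"]))
for ph in(0,.1,.2,.3,.4):
  for r in (110,145):
    p=np.array([20+r*np.sin(ph),0,68+r*np.cos(ph)]);print(ph,r,c(rail(scr(p/1e3,.18,.26),Q)),c(rail(scr((p+[0,32,0])/1e3,.18,.26),Q)),scr(p/1e3,.18,.26)*1e3)
E
```

```text
tcp [292. 223.]
0 110 [295. 245.] [292. 279.] [-26.4325  80.     239.159 ]
0 145 [312. 218.] [309. 252.] [-35.4304  80.     272.9827]
0.1 110 [281. 241.] [277. 275.] [-15.6787  80.     241.4511]
0.1 145 [293. 213.] [290. 247.] [-21.2548  80.     276.0041]
0.2 110 [266. 238.] [262. 272.] [ -4.7497  80.     242.6582]
0.2 145 [273. 209.] [270. 243.] [ -6.8485  80.     277.5952]
0.3 110 [252. 236.] [247. 270.] [  6.2451  80.     242.7681]
0.3 145 [254. 206.] [249. 240.] [  7.6448  80.     277.7401]
0.4 110 [237. 235.] [232. 269.] [ 17.1961  80.     241.7799]
0.4 145 [234. 204.] [229. 239.] [ 22.0801  80.     276.4374]
```

```bash
python3 - <<'E'
from h import *
a=sum(capture('side')[230:330,360:420].astype(float) for _ in range(4))/4
a=np.clip((a/140)**.6*255,0,255).astype('uint8')
a=cv2.resize(a,None,fx=6,fy=6,interpolation=2)
cv2.imwrite('pics/g.png',a)
print(where())
E
```

```text
t 7.0 rail pos [-23.2  76.  258.7] force [-0.4 -0.1  0.4] w -0.1
```

View pics/g.png

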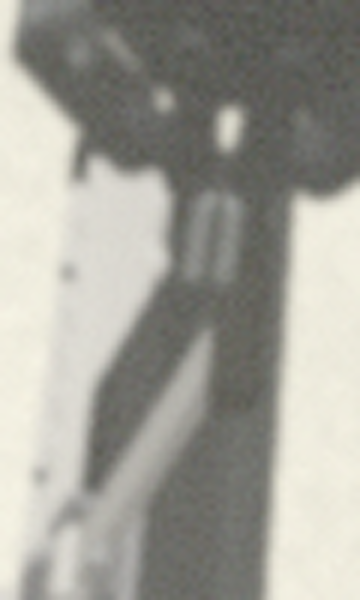

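```bash
python3 - <<'E'
from h import *
e=cv2.imread('pics/e.png')[:,468:].astype(float)
e=255*(e/255)**(1/.6)
e=cv2.resize(e.astype('uint8'),(120,230),interpolation=cv2.INTER_AREA)[40:140,40:100].astype(float)
g=capture('side')[230:330,360:420].astype(float)
o=np.hstack([e,g]);o=np.clip((o/110)**.5*255,0,255).astype('uint8')
cv2.imwrite('pics/h.png',cv2.resize(o,None,fx=6,fy=6,interpolation=2))
E
```

```text
(no output)
```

View pics/h.png

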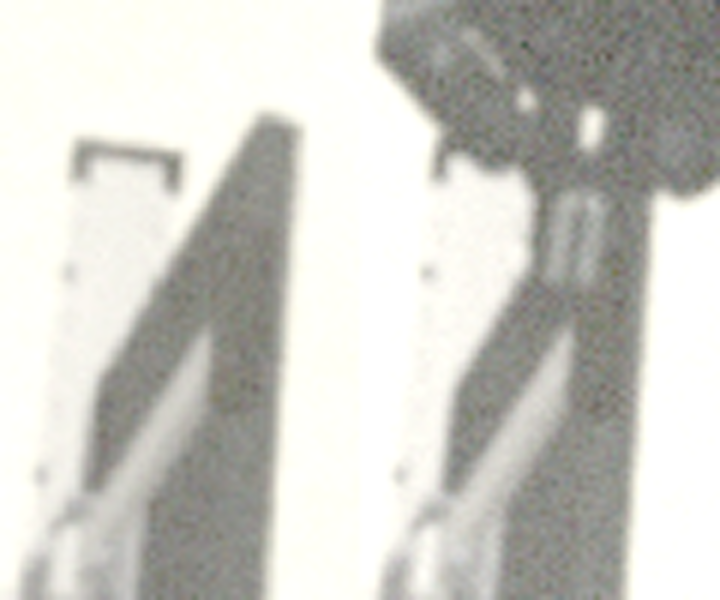

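```bash
python3 - <<'E'
from h import *
for n,p in dict(e=(.417,-.0328,.2815),d=(.3898,-.1242,.1963)).items():
  u=proj("side",np.array(p));off={'e':468,'d':432}[n];print(n,(u-[320,190])*2.6+[off,0])
  u=proj("side",np.array(p)+[0,0,.0187]);print(n,(u-[320,190])*2.6+[off,0])
# residuals of side calibration by bystander-free points at home: carriage corners, rail corners, e-crop pixels
for nm,p in dict(railn_b=(22,-200,22),railn_f=(-22,-200,22),railp_b=(22,200,22),car=(43,58,36),tipF=(-8,-120,177),tipB=(8,-120,177),tyF=(-8,120,177)).items():
  p=np.array(p)/1e3
  w=scr(p,.18,.26) if p[2]>.1 else p+([0,.08,0] if nm=='car' else [0,0,0])
  print(nm,(proj("side",rail(w,Q))-[320,190])*2.6+[468,0])
E
```

```text
e [686.7158  55.1001]
e [689.7417  36.6926]
d [650.7501  51.4717]
d [653.4511  35.0007]
railn_b [603.6849 166.6113]
railn_f [650.8329 172.5575]
railp_b [550.6327 560.5824]
car [534.426  473.7385]
tipF [704.4206 150.8099]
tipB [684.2237 144.5077]
tyF [684.8177 427.1282]
```

Comparing where the fingertips appear with their predicted pixels in several pictures shows the closed tips about 19 mm above the reported TCP and roughly 6 mm nearer the robot. So the fingers passed over the foot and the leg hasn't moved. I'll back off, lower by that amount and push again.

```bash
python3 - <<'E'
from h import *
print(where())
for p in [(-105,265),(-90,235),(-63,236),(-43,236),(-25,238),(-6,238),(12,236),(30,231),(52,220),(66,209),(78,196),(86,183)]:print(p,row([p[0],83,p[1]]))
E
```

```text
t 7.0 rail pos [-23.3  76.  258.7] force [-0.8 -0.5  0.4] w -0.1
(-105, 265) [ -6.3 -81.8  -5.9  -0.7   0.    0. ]
(-90, 235) [ 23.7 -66.8  -6.1  -0.7   0.    0. ]
(-63, 236) [ 22.7 -39.8  -6.5  -0.7   0.    0. ]
(-43, 236) [ 22.7 -19.8  -6.7  -0.7   0.    0. ]
(-25, 238) [20.7 -1.8 -7.  -0.7  0.   0. ]
(-6, 238) [20.7 17.2 -7.2 -0.7  0.   0. ]
(12, 236) [22.7 35.2 -7.5 -0.7  0.   0. ]
(30, 231) [27.7 53.2 -7.7 -0.7  0.   0. ]
(52, 220) [38.7 75.2 -8.  -0.7  0.   0. ]
(66, 209) [49.7 89.2 -8.2 -0.7  0.   0. ]
(78, 196) [ 62.7 101.2  -8.3  -0.7   0.    0. ]
(86, 183) [ 75.7 109.2  -8.4  -0.7   0.    0. ]
```

Emit:
carry_out:
  plan: "-8 -40 -6 0 0 0 0;-8 -82 -6 0 0 0 0;10 -82 -6 0 0 0 0;23 -75 -6 0 0 0 0;23 -66 -6 0 0 0 0;23 -55 -6 0 0 0 0;23 -45 -6 0 0 0 0;23 -35 -6 0 0 0 0"

```text
time_s: 7.8
ee_pos: [0.4338, 0.138, 0.2362]
eef_rot: [[0.001, 0.967, -0.254], [0.0, -0.254, -0.967], [-1.0, 0.001, -0.0]]
contact_force: [-0.2, 0.2, -0.0]
gripper_width: 0.0001
```

Emit:
carry_out:
  plan: "0 8 0 0 0 0 0;0 16 0 0 0 0 0;-1 24 0 0 0 0 0;-1 32 0 0 0 0 0;-1 40 0 0 0 0 0;-1 48 0 0 0 0 0;-1 52 0 0 0 0 0"

```text
time_s: 8.5
ee_pos: [0.4832, 0.1249, 0.2366]
eef_rot: [[0.0, 0.967, -0.254], [-0.0, -0.254, -0.967], [-1.0, 0.0, 0.0]]
contact_force: [0.2, -0.1, -0.0]
gripper_width: 0.0
```

```bash
python3 - <<'E'
from h import *
print(where())
for p in [(30,231),(52,220),(66,209),(78,196),(86,183)]:print(p,row([p[0],83,p[1]]))
g=capture('side')[190:350,310:430].astype(float);g=np.clip((g/110)**.5*255,0,255).astype('uint8')
cv2.imwrite('pics/i.png',cv2.resize(g,None,fx=3.7,fy=3.7,interpolation=2))
E
```

```text
t 8.5 rail pos [ -5.   81.7 236.6] force [ 0.2 -0.  -0. ] w 0.0
(30, 231) [ 5.6 35.  -1.7 -0.8  0.  -0. ]
(52, 220) [16.6 57.  -2.  -0.8  0.  -0. ]
(66, 209) [27.6 71.  -2.2 -0.8  0.  -0. ]
(78, 196) [40.6 83.  -2.4 -0.8  0.  -0. ]
(86, 183) [53.6 91.  -2.5 -0.8  0.  -0. ]
```

View pics/i.png

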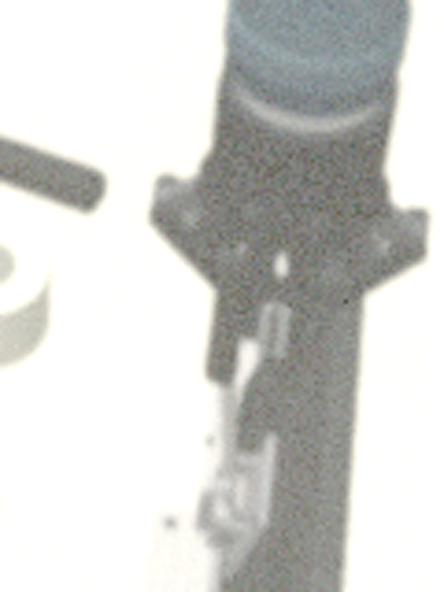

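The fingers are at (275,330), and the foot has now swung back to about (218,340), which puts the leg at roughly 0.37 rad. I'll carry on over centre.

Emit:
carry_out:
  plan: "1 9 0 0 0 0 0;2 18 0 0 0 0 0;4 27 0 0 0 0 0;6 36 0 0 0 0 0;10 45 0 0 0 0 0;14 53 0 0 0 0 0;19 60 0 0 0 0 0;24 66 0 0 0 0 0"

```text
time_s: 9.35
ee_pos: [0.5468, 0.1082, 0.212]
eef_rot: [[-0.0, 0.967, -0.254], [-0.0, -0.254, -0.967], [-1.0, -0.0, 0.0]]
contact_force: [-0.3, 0.9, -1.1]
gripper_width: -0.0001
```

Emit:
carry_out:
  plan: "5 6 0 0 0 0 0;11 12 0 0 0 0 0;17 17 0 0 0 0 0;23 22 0 0 0 0 0;29 25 0 0 0 0 0;29 25 0 0 0 0 0"

```text
time_s: 9.95
ee_pos: [0.5701, 0.1019, 0.1824]
eef_rot: [[-0.002, 0.967, -0.254], [-0.0, -0.254, -0.967], [-1.0, -0.002, 0.001]]
contact_force: [-1.6, 0.2, 0.7]
gripper_width: 0.0001
```

```bash
python3 - <<'E'
from h import *
print(where())
g=capture('side')[190:390,270:430].astype(float);g=np.clip((g/110)**.5*255,0,255).astype('uint8')
cv2.imwrite('pics/j.png',cv2.resize(g,None,fx=3,fy=3,interpolation=2))
E
```

```text
t 9.9 rail pos [ 84.8  80.3 182.4] force [-1.6 -0.2  0.7] w 0.1
```

View pics/j.png

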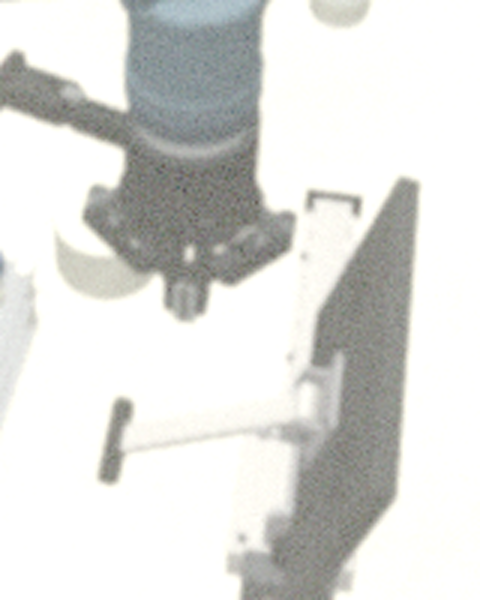

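The leg has snapped over: the foot is now at (118,440), the fingers are clear at (187,318), and the screen is still leaning forward. I'll check the leg angle and refine the fingertip offset.

```bash
python3 - <<'E'
from h import *
c=lambda p:((proj("side",p)-[270,190])*3).round()
s=state()
print("tcp",c(s["ee_pos"]),"tcp+19z",c(s["ee_pos"]+[0,0,.0187]))
for ph in(1.6,2.0,2.35):
  p=np.array([20+145*np.sin(ph),0,68+145*np.cos(ph)])
  print(ph,[c(rail(scr((p+[0,y,0])/1e3,.18,.26),Q)) for y in(-32,0,32)])
for nm,p in dict(tF=(-8,-120,177),tB=(8,-120,177),yF=(-8,120,177)).items(): print(nm,[c(rail(scr(np.array(p)/1e3,.18,t),Q)) for t in(.2,.26,.3)])
E
```

```text
tcp [182. 337.] tcp+19z [183. 319.]
1.6 [array([101., 301.]), array([ 92., 340.]), array([ 82., 381.])]
2.0 [array([100., 353.]), array([ 91., 392.]), array([ 82., 432.])]
2.35 [array([125., 397.]), array([117., 435.]), array([108., 475.])]
tF [array([407., 169.]), array([423., 174.]), array([433., 178.])]
tB [array([384., 163.]), array([399., 167.]), array([410., 170.])]
yF [array([382., 487.]), array([400., 493.]), array([412., 497.])]
```

Leg at 2.35 and screen lean 0.26 both match the picture. The visible tips lie 19 mm behind the reported TCP. Next I'll raise the tool, open it and go above the top edge.

Emit:
carry_out:
  plan: "-45 0 0 0 0 0 0;-90 0 0 0 0 0 0;-135 0 0 0 0 0 85;-145 -40 0 0 0 0 85;-145 -80 0 0 0 0 85;-145 -120 0 0 0 0 85;-145 -130 0 0 0 0 85;-145 -130 0 0 0 0 85"

```text
time_s: 10.8
ee_pos: [0.4435, 0.1355, 0.3297]
eef_rot: [[0.002, 0.968, -0.252], [0.0, -0.252, -0.968], [-1.0, 0.002, -0.001]]
contact_force: [0.2, -0.0, 0.6]
gripper_width: 0.0841
```

```bash
python3 - <<'E'
from h import *
print(where())
for z in(221,131):
  p=scr(np.array([.003,0,z/1e3]),.18,.26)*1e3;print(z,p,row(p,.26))
E
```

```text
t 10.8 rail pos [-46.1  82.4 329.7] force [0.2 0.  0.6] w 84.1
221 [-53.9156  80.     276.3434] [53.4 -7.9  2.5 -0.7  0.1 14.8]
131 [-30.7784  80.     189.3683] [140.4  15.1   2.3  -0.7   0.1  14.8]
```

Emit:
carry_out:
  plan: "0 -15 2 -0.7 0 7.4 85;20 -15 2 -0.7 0 14.8 85;45 -10 2 -0.7 0 14.8 85;53 -8 2 -0.7 0 14.8 85;53 -8 2 -0.7 0 14.8 85"

```text
time_s: 11.3
ee_pos: [0.4369, 0.1348, 0.2749]
eef_rot: [[0.246, 0.939, -0.243], [-0.064, -0.234, -0.97], [-0.967, 0.254, 0.003]]
contact_force: [0.2, 0.3, 0.2]
gripper_width: 0.085
```

```bash
python3 - <<'E'
from h import *
print(where())
for z in(131,):
  p=scr(np.array([.003,0,z/1e3]),.18,.26)*1e3;print(z,p,row(p,.26))
g=capture('side')[170:350,320:460].astype(float);g=np.clip((g/110)**.5*255,0,255).astype('uint8')
cv2.imwrite('pics/k.png',cv2.resize(g,None,fx=3.2,fy=3.2,interpolation=2))
c=lambda p:((proj("side",p)-[320,170])*3.2).round()
s=state();print(c(s["ee_pos"]),c(s["ee_pos"]-.0187*s["eef_rot"][:,0]))
E
```

```text
t 11.3 rail pos [-52.3  80.1 274.9] force [0.1 0.3 0.2] w 85.0
131 [-30.7784  80.     189.3683] [88.2 -0.9 -0.1 -0.1  0.2  0.2]
[287. 355.] [300. 335.]
```

View pics/k.png

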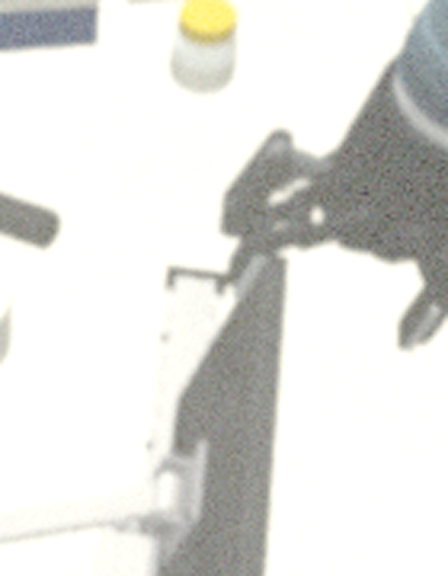

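The open jaws straddle the top edge, with the back finger at about (245,290) and the front finger at (405,345). The midpoint extrapolates on to the screen's top edge. Descending.

Emit:
carry_out:
  plan: "25 0 0 0 0 0 85;50 0 0 0 0 0 85;70 0 0 0 0 0 85;84 0 0 0 0 0 85;92 0 0 0 0 0 85;92 0 0 0 0 0 85"

```text
time_s: 11.95
ee_pos: [0.4604, 0.1291, 0.1869]
eef_rot: [[0.247, 0.938, -0.243], [-0.064, -0.234, -0.97], [-0.967, 0.255, 0.002]]
contact_force: [-1.2, -0.2, 0.1]
gripper_width: 0.085
```

Emit:
carry_out:
  plan: "0 0 0 0 0 0 40;0 0 0 0 0 0 40;0 0 0 0 0 0 22;0 0 0 0 0 0 22;0 0 0 0 0 0 22"

```text
time_s: 12.45
ee_pos: [0.4593, 0.1294, 0.1871]
eef_rot: [[0.248, 0.938, -0.242], [-0.063, -0.233, -0.97], [-0.967, 0.256, 0.001]]
contact_force: [0.1, -0.8, 0.1]
gripper_width: 0.0221
```

```bash
python3 -c "
from h import *
print(where())"
```

```text
t 12.4 rail pos [-29.3  80.3 187.1] force [ 0.3 -0.8  0.1] w 22.1
```

Emit:
carry_out:
  plan: "0 0 0 0 0 0 14;0 0 0 0 0 0 8;0 0 0 0 0 0 0;0 0 0 0 0 0 0;0 0 0 0 0 0 0;0 0 0 0 0 0 0"

```text
time_s: 13.05
ee_pos: [0.4589, 0.1295, 0.187]
eef_rot: [[0.247, 0.938, -0.241], [-0.063, -0.233, -0.97], [-0.967, 0.255, 0.001]]
contact_force: [-3.6, -0.1, 5.4]
gripper_width: 0.0145
```

```bash
python3 - <<'E'
from h import *
print(where())
# rotate about tilt axis
s=state();M=s["eef_rot"];U,_,V=np.linalg.svd(M);M=U@V
rz=R.from_euler('z',Q[2])
ax=rz.apply([0,1,0]);c=rail(np.array([0,.08,.062]),Q)
print("tool tilt",np.arctan2(M[:2,0]@rz.apply([1,0,0])[:2],-M[2,0]))
for k in (.05,.1,.15,.2,.26):
    r=R.from_rotvec(ax*k);p=c+r.apply(s["ee_pos"]-c)
    print(k,(M.T@(p-s["ee_pos"])*1e3).round(1),R.from_matrix(M.T@r.as_matrix()@M).as_rotvec(degrees=True).round(2))
E
```

```text
t 13.1 rail pos [-29.7  80.3 187. ] force [-3.4 -0.9  5.4] w 14.5
tool tilt 0.25813889678605056
0.05 [ 0.3  6.4 -0. ] [-0.   -0.   -2.86]
0.1 [ 1.  12.8 -0. ] [-0.01 -0.   -5.73]
0.15 [ 1.9 19.2 -0. ] [-0.01 -0.   -8.59]
0.2 [ 3.2 25.5 -0. ] [ -0.02  -0.   -11.46]
0.26 [ 5.1 32.9 -0. ] [ -0.02  -0.01 -14.9 ]
```

Emit:
carry_out:
  plan: "0.1 3.2 0 0 0 -1.4 0;0.3 6.4 0 0 0 -2.9 0;0.6 9.6 0 0 0 -4.3 0;1 12.8 0 0 0 -5.7 0;1.4 16 0 0 0 -7.2 0;1.9 19.2 0 0 0 -8.6 0;1.9 19.2 0 0 0 -8.6 0"

```text
time_s: 13.75
ee_pos: [0.4784, 0.1247, 0.1905]
eef_rot: [[0.104, 0.965, -0.242], [-0.027, -0.241, -0.97], [-0.994, 0.108, 0.001]]
contact_force: [-4.7, -0.1, 9.4]
gripper_width: 0.0148
```

```bash
python3 - <<'E'
from h import *
print(where())
s=state();M=s["eef_rot"];U,_,V=np.linalg.svd(M);M=U@V
rz=R.from_euler('z',Q[2]);ax=rz.apply([0,1,0]);c=rail(np.array([0,.08,.062]),Q)
t=np.arctan2(M[:2,0]@rz.apply([1,0,0])[:2],-M[2,0]);print("tool tilt",t)
for k in (t/3,t*2/3,t):
    r=R.from_rotvec(ax*k);p=c+r.apply(s["ee_pos"]-c)
    print(k,(M.T@(p-s["ee_pos"])*1e3).round(1),R.from_matrix(M.T@r.as_matrix()@M).as_rotvec(degrees=True).round(2))
E
```

```text
t 13.8 rail pos [ -9.6  80.3 190.5] force [-4.6 -1.2  9.4] w 14.8
tool tilt 0.10773434622574807
0.03591144874191602 [ 0.2  4.6 -0. ] [-0.   -0.   -2.06]
0.07182289748383204 [ 0.6  9.2 -0. ] [-0.01 -0.01 -4.12]
0.10773434622574807 [ 1.2 13.8 -0. ] [-0.01 -0.01 -6.17]
```

Emit:
carry_out:
  plan: "0 2.3 0 0 0 -1.0 0;0 4.6 0 0 0 -2.1 0;0.2 6.9 0 0 0 -3.1 0;0.3 9.2 0 0 0 -4.1 0;0.5 11.5 0 0 0 -5.2 0;0.7 13.8 0 0 0 -6.2 0;0.7 13.8 0 0 0 -6.2 0;0.7 13.8 0 0 0 -6.2 0"

```text
time_s: 14.55
ee_pos: [0.4915, 0.1214, 0.191]
eef_rot: [[-0.0, 0.97, -0.242], [-0.001, -0.242, -0.97], [-1.0, -0.0, 0.001]]
contact_force: [-1.4, 0.4, 6.4]
gripper_width: 0.0147
```

```bash
python3 - <<'E'
from h import *
print(where())
s=state();print(s["eef_rot"][2],s["wrist_torque"])
a=capture('top')[150:345,150:345];b=capture('side')[190:430,270:430]
f=lambda g:np.clip((g.astype(float)/130)**.5*255,0,255).astype('uint8')
a=cv2.resize(f(a),None,fx=1.8,fy=1.8,interpolation=2);b=cv2.resize(f(b),None,fx=2.5,fy=2.5,interpolation=2)
o=np.zeros((600,b.shape[1]+a.shape[1],3),'uint8');o[:,:b.shape[1]]=b;o[:a.shape[0],b.shape[1]:]=a
cv2.imwrite('pics/l.png',o)
for t in(-.05,0,.05):print(t,[((proj("side",rail(scr(np.array(p)/1e3,.18,t),Q))-[270,190])*2.5).round() for p in((-8,120,177),(8,120,177),(-8,-120,177),(8,-120,177),(20+145*np.sin(2.35),32,68+145*np.cos(2.35)))])
E
```

```text
t 14.6 rail pos [  3.9  80.3 191. ] force [-1.5  0.   6.4] w 14.7
[-1.     -0.0001  0.0012] [0.1325 0.7229 0.0107]
-0.05 [array([252., 392.]), array([228., 389.]), array([283., 129.]), array([263., 127.]), array([ 99., 422.])]
0 [array([266., 394.]), array([242., 390.]), array([295., 131.]), array([274., 128.]), array([ 96., 418.])]
0.05 [array([279., 397.]), array([255., 392.]), array([306., 133.]), array([286., 130.]), array([ 94., 414.])]
```

View pics/l.png

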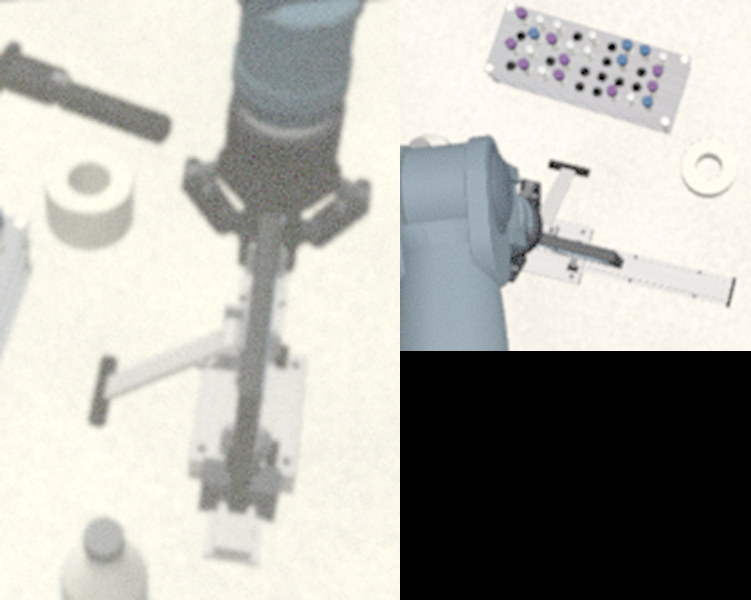

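The screen is upright and gripped, with its +y top edge at (253,390) as predicted. The foot is at (98,422), so the leg is still open, and the bystanders are in place. One gentle nudge toward the stop will confirm the carriage is home, then I'll let it settle and hand in.

Emit:
carry_out:
  plan: "0 0 -1 0 0 0 0;0 0 -2 0 0 0 0;0 0 -2 0 0 0 0;0 0 -2 0 0 0 0;0 0 -2 0 0 0 0"

```text
time_s: 15.15
ee_pos: [0.4915, 0.122, 0.191]
eef_rot: [[-0.001, 0.97, -0.242], [-0.004, -0.242, -0.97], [-1.0, 0.0, 0.004]]
contact_force: [-2.6, -3.6, 7.2]
gripper_width: 0.0149
```

```bash
python3 -c "
from h import *
print(where())"
```

```text
t 15.2 rail pos [  3.8  80.9 191. ] force [-1.6 -4.1  7.2] w 14.9
```

Moved only 0.6 mm while the force rose to 4 N, above the 2 N slide friction, so the carriage is on the stop.

```bash
python3 -c "
from workcell import *
print(job_done())"
```

```text
the job is handed in; nothing more can be done
None
```

The job is done and handed in at about 15 s: the screen is home on its rail, the leg is open, and the gripper is still holding the screen upright by its top edge.

- **Carriage:** I pushed the screen's side edge until the force rose to about 25 N with no more movement. A last 2 mm nudge while gripping moved it only 0.6 mm at about 4 N, so it is against the end stop.
- **Leg:** It is fully open. The foot's position in the picture matches 2.35 rad to within a few pixels.
- **Screen:** The tool is vertical to within about 0.3°, and the screen's edges fall where an upright screen should appear. The fingers read 14.9 mm on the 16 mm edge. A steady vertical force of about 7 N remains because the tool presses the screen down slightly.
- **Bystanders:** The tube rack, label roll, scanner and spray bottle looked undisturbed in the last pictures. I did not check the mouse, glove box or specimen pot again at the end, but the arm did not work near them.

**First leg push missed:** My first push at the leg passed over the foot and did not move it. The pictures showed the closed fingertips about 19 mm above the reported TCP, which disagrees with the stated tool frame. I corrected for that offset and the second push worked.

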